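# Clamp a chestnut for scoring

## Robot

A 6-joint arm with a two-finger parallel gripper is mounted at the origin on the work surface. World frame = base frame: x ahead of the robot, y to its left, z up, the work surface at z = 0. Lengths are in mm, angles in rad, forces in N, time in s.
With the tool pointing down it reaches from about 400 to 925 mm from the base axis. Payload 12.5 kg.
Tool frame: the origin (TCP) lies at the very end of the fingers, on their centre line; the grasp point (between the pads) lies 19 mm behind it (env.grasp_offset is the distance from the TCP to the grasp point, in mm); z points along the fingers, y is the direction in which the jaws open and shut (so a half turn about z gives the same grasp; the last joint's range is limited). The gripper opens to 95 mm and grips with 3 to 60 N. Pads are 20 mm wide; open, the fingers measure 119 mm over their backs; the gripper's body (75 mm by 180 mm) begins 59 mm behind the grasp point.
Start: joints at [1.095, 0.491, 1.559, -0, 1.092, -0.106], TCP at [225.878, 582.774, 214.661] pointing down, gripper open.
Joint ranges: [-3.1, 3.1], [-0.84, 2.19], [0.05, 2.79], [-1.13, 4.28], [0.06, 2.93], [-2.69, 2.69]. Speed limits (rad/s): [2.22, 2.22, 2.79, 3.14, 3.14, 3.14].

## Interface

Orientations are given as [roll, pitch, yaw] about the fixed x, y, z axes, in that order (R = Rz(yaw) Ry(pitch) Rx(roll)).
In Python, from cell import env gives the robot as it stands. The module is installed in compiled form; this text tells all that it offers.
- The arm moves only by the shell command python3 -m pendant 'ROWS'. ROWS is JSON, one flat list of numbers, 5 for each row, row after row: the shift along the tool's x, y, z as a fraction of full scale, then the turn about the tool's z as a fraction of full scale, then the gripper's target within -1 to 1 (shut at 1, half-way at 0, fully open at -1). In form: [x, y, z, turn, grip, x, y, z, turn, grip, ...]. A call has 1 to 10 rows; each row shifts and turns the commanded pose from where the row before left it, along the tool's axes as they then stand; what a row does not reach is not made up. Full scale, the value 1, is 0.4 m for a shift and 180 degrees for a turn. A row lasts 1/8 s, in which the tool goes at most 62.5 mm and 10.7 degrees, less where a joint would pass 70% of its speed; a pose out of reach is approached as far as the arm can. A call with a number of a shift or a turn outside -1 to 1 is refused whole. A call with a gripper value outside its range is refused whole. The fingers move at their own pace and stop on an object; the grip force is fixed at half the most. Time passes only in rows, so rows that do not move let the fingers close. It gives the time, the measured TCP pose, the force and the opening at its end, in the units of the state.
- env.state(): the state, without advancing time (a new reading comes with each control period).
- env.read_camera(name): name is "scene" or "top" or "wrist"; returns the picture (400x640x3 uint8, red, green, blue); there is no depth.
- env.camera_model(name): a dict with "fx", "fy", "cx", "cy" (pixels), "view" (4x4, takes a point from world to camera coordinates); the wrist camera has in their place "tool_from_camera" (4x4, takes a point from camera to tool coordinates, whose origin is the TCP and whose axes are the flange's). Camera axes: x right, y down, z forward; pixel columns grow to the right and rows downward; lengths in mm; the calibration is good to about 2 mm. A picture is of the moment at which its call begins: read the wrist's pose just before it. camera_model takes no time and is no camera call.
- env.job_done(): hands the job in, once; it reports no verdict.
Trained networks look in the newest picture that a camera, given by its name, has taken for a name from the list of things; names that differ only in an ending like _2 or _b are one class to them, and where a whole thing is asked for, a point or a joint stands for the part that bears it (a point fixed in the world has none). Each returns a list of dicts, best first, with "confidence" (0 to 1); they miss things now and then, are a little off and sometimes report something else, mostly with a low value. They report only what shows in the picture. A call takes as long as a camera call. They do not tell look-alikes from the thing itself.
- env.masks_of(thing, camera): "region" (400x640 bool, what is visible of it).
- env.landmark_of(thing, camera): "xyz" ([x, y, z] in mm, in world coordinates, good to about 4 mm: a listed point, or the origin of a listed thing).
The state is a dict: "t": time; "joints": joint angles; "qvel": joint speeds; "tau": joint torques, N m; "eef_pos": TCP position; "tcp_rot": TCP orientation; "ft_force": force on the tool from outside, world axes, zero at the start; "moment": the same for the moment, N m; "opening": opening from 0.0 (shut) to 1.0 (fully open).
Only numpy, scipy, OpenCV 4.12 (cv2) and the standard library are available. Lean on these libraries where they do the work, as an engineer would, in place of code of your own. Each camera call takes 0.05 s, during which the arm holds its last target.

## Task

Take the chestnut out of the pocket tray, stand it on the clamp's little metal bed in front of the V-shaped anvil, point up, and let go of it. Then pump the clamp's lever until the jaw comes up against the chestnut, and squeeze gently on until the sprung pad has given by about 7 mm, so that it is held firmly against the anvil and not crushed. Move the jaw only with the lever, leave everything else where it is, and finish while still holding the lever down like that, so that the shell can be scored.

Things in the scene. Friction and masses are not known exactly. Their poses are not given: they have to be found in the camera images.
- chestnut: the chestnut: squat and round, 34 mm across (straight sides from 7 to 16 mm above its flat bottom) and 33 mm tall, drawn out to a small point at the top, about 20 g, in one of the three pockets of the tray. Origin at the centre of its underside, z up through the point.
- tray: wooden pocket tray, fixed, 220 x 80 mm and 14 mm high, with three round pockets 42 mm wide and 8 mm deep in a row along its long x axis, at x = -70, 0 and +70 mm. Nuts stand 6 mm above the table and stick out of the pockets. Origin under its centre.
- clamp: bench nut clamp, fixed to the table: a wooden base 15 mm high (x -235 to +55 mm, 85 mm wide), on it a metal bed 50 mm wide (y) whose top is 30 mm above the table, from x = -62 to +22 mm. Its x axis runs along the clamp from the lever towards the anvil, z up. Origin on the table under the seat. The lever's pivot lies at x = -185 mm, 100 mm above the table, between two posts 112 mm high.
- seat (a point): point on top of the bed (30 mm above the table), where the centre of the chestnut's underside is when it touches both faces of the anvil. Set it down here or up to 15 mm short of it towards the jaw; the jaw pushes it home.
- anvil: the fixed jaw: a steel V, 38 mm wide, opening towards -x of the clamp, from 22 to 60 mm above the table, its faces touch a chestnut at the seat from +x. Origin at the clamp's origin.
- jaw (a joint): travel of the sliding jaw with its toothed bar along the clamp's +x, in m: 0 fully back, grows towards the anvil. Starts between 0 and 0.02. The pad meets a chestnut that rests on the anvil at about 0.042. Each full stroke of the lever moves it on by about 18 mm (lever pressed for less: in proportion); it stays by light friction (2.5 N) when the lever comes up.
- sliding_jaw: the moving jaw with its toothed bar: a steel block, 14 x 36 mm, 30 to 64 mm above the table, that carries the sprung pad; the bar runs back from it under the lever. Not to be pushed by hand. Origin at the clamp's origin when joint jaw is 0.
- pad_face: the rubber pad on a sprung stem in front of the jaw head, 8 mm thick, 32 mm wide, 33 to 59 mm above the table; this touches the chestnut. Not to be pushed by hand. Origin at the clamp's origin when the joints jaw and pad are 0.
- pad_front (a point): centre of the pad's front face, 44 mm above the table; 59 mm short of the seat when joints jaw and pad are 0.
- pad (a joint): how far the sprung pad has been pushed back towards the jaw head, in m, 0 (free, a 20 mm gap between pad and head) to 0.016 (bottomed out). Stiffness 1.8 N per mm, so the clamping force is 1800 x this value; about 0.007 is right, over 0.013 crushes the shell.
- pump (a joint): angle of the pump lever in rad: 0 raised (sprung up by itself), 0.62 fully pressed down. A pawl on it takes hold of the toothed bar (teeth 6 mm apart, so up to 6 mm of jaw travel is lost at the start of a stroke) and drives the jaw forward while it goes down, 32 mm of jaw per rad. Let it come all the way up between strokes; if it is slammed down in a tenth of a second the pawl may skip. Pressing takes 2 to 3 N, and about 0.3 N more for each newton at the pad.
- lever: the pump lever: a steel arm 80 mm long that slants up and outwards from the pivot to a black thumb plate (paddle), 46 x 40 mm and 12 mm thick, to be pressed down from above. Origin on the pivot.
- paddle_top (a point): centre of the paddle's top face. With the lever up it is about 284 mm from the seat along the clamp's -x and 142 mm above the table, nearly level; a full stroke takes it straight down by 64 mm (x changes by 10 mm at most). The plate tilts by 0.6 rad over the stroke.
- walnut_a: walnut, egg-shaped with a blunt top, 35 mm wide and 39 mm tall, in one of the three tray pockets; origin at the centre of its underside. Leave it in its pocket.
- walnut_b: a second walnut like walnut_a, in another pocket. Leave it in its pocket.
- knife: paring knife lying on the table beyond the lever half of the clamp, 185 mm long, 14 mm high; origin under it near the middle. Leave it alone.
- salt_jar: lidded jar, 56 mm wide, 75 mm tall, beyond the tray and clamp; origin at the centre of its underside. Leave it alone.
- small_bowl: small bowl, 110 mm wide, 45 mm tall, beyond the clamp; origin at the centre of its underside. Leave it alone.
- rolling_pin: rolling pin lying on the table to the robot's right, 300 mm long, 44 mm thick; origin under its middle. Leave it alone.
Not all that is in view belongs to the job. Leave any green or purple look-alike of the chestnut alone.

How it is judged (in metres and radians):
On the way, in this order (a step that is already met when the one before it is completed fails the run):
1. the chestnut is lifted out of its pocket (height (world z) of chestnut above 0.06 m), for 0.1 s.
2. it stands on the bed between pad and anvil, let go (x of chestnut in the frame of clamp between -0.035 and 0.015 m and y of chestnut in the frame of clamp between -0.013 and 0.013 m and z of chestnut in the frame of clamp between 0.026 and 0.036 m and angle between chestnut's own z axis and vertical below 0.35 rad and contact force between the fingers and chestnut below 0.1 N and linear speed of chestnut below 0.02 m/s), for 0.2 s.
3. the jaw is pumped up against it: the pad presses it while the lever is held (contact force between pad_face and chestnut above 1 N and contact force between the fingers and lever above 0.3 N), for 0.1 s.
At the end, for the whole second after the job is handed in: The chestnut stands upright (within 20 degrees) on the bed at the seat (x -8 to +15 mm, y within 13 mm), pressed by the pad with 5 to 20 N (pad given 2.8 to 11 mm) against the anvil, touched by no finger, while the fingers keep the lever pressed down (y of chestnut in the frame of clamp between -0.013 and 0.013 m and z of chestnut in the frame of clamp between 0.026 and 0.036 m and angle between chestnut's own z axis and vertical below 0.35 rad and contact force between the fingers and chestnut below 0.1 N and x of chestnut in the frame of clamp between -0.008 and 0.015 m and contact force between pad_face and chestnut between 5 and 20 N and contact force between anvil and chestnut above 4 N and contact force between the fingers and lever above 0.5 N and value of joint pad between 0.0025 and 0.0115 m and contact force between the fingers and sliding_jaw below 0.5 N); the arm keeps its last pose, push and grip.
It fails at once if the chestnut is crushed: the pad presses it with more than 24 N (contact force between pad_face and chestnut above 24 N).
It fails at once if the jaw or its pad is pushed by hand with more than 4 N (contact force between the fingers and sliding_jaw above 4 N).
It fails at once if a walnut or a bystander is moved by more than 30 mm (distance of any of walnut_a, walnut_b, knife, salt_jar, small_bowl, rolling_pin from where it was at the start of the episode above 0.03 m).
It also fails if it takes over 58 s, if anything falls off the work surface, if the arm or the gripper's body presses on something with over 40 N, if the wrist force passes 120 N, or if a joint passes its speed limit or range.

## Working session

There is one attempt and no reset: what is moved stays moved. The work goes in short steps, Python scripts to look and compute and a shell command to move; the robot and the scene stay as the last step left them, time stands still between calls to the robot, and variables do not carry over. Pictures are saved under pics/ and viewed, and the job is handed in when it is done.

```bash
mkdir -p pics; ls; python3 - <<'E'
from cell import env
import cv2
s=env.state();print(s)
for c in ["scene","top","wrist"]:
    im=env.read_camera(c);cv2.imwrite(f"pics/{c}0.png",im[:,:,::-1])
    print(c,env.camera_model(c))
for th,c in [("chestnut","top"),("chestnut","scene"),("seat","top"),("seat","scene"),("paddle_top","top"),("paddle_top","scene"),("clamp","top"),("pad_front","top"),("tray","top"),("walnut_a","top")]:
    for r in env.landmark_of(th,c)[:3]: print(th,c,r)
print(env.state()["t"])
E
```

```text
pics
{'t': 0.0, 'joints': array([ 1.09539637e+00,  4.91576715e-01,  1.55945433e+00,  6.21345958e-06,
        1.09167739e+00, -1.05604820e-01]), 'qvel': array([-0.0001562 , -0.00169482,  0.00102791, -0.00074325,  0.00078431,
       -0.00121802]), 'tau': array([ 5.04952859e-04, -6.12640572e+01, -2.58167928e+01,  6.91689667e-02,
        4.83422284e-02, -9.82184292e-05]), 'eef_pos': array([225.76006488, 582.54405457, 214.04940552]), 'tcp_rot': array([-3.14048368e+00, -1.23092061e-04,  2.77179458e+00]), 'ft_force': array([-0.44700303,  0.069415  ,  0.42115245]), 'moment': array([0.03104171, 0.06432459, 0.00480215]), 'opening': 0.9966841874881238}
scene {'fx': 388.4597781029166, 'fy': 388.4597781029166, 'cx': 323.5949769709844, 'cy': 197.1422610410743, 'view': array([[-8.35971216e-01,  5.48322735e-01, -2.22329518e-02,
         4.91044431e+02],
       [ 3.25000907e-01,  4.62037321e-01, -8.25164180e-01,
        -7.37905827e+01],
       [-4.42183827e-01, -6.97039233e-01, -5.64455287e-01,
         1.25775675e+03],
       [ 0.00000000e+00,  0.00000000e+00,  0.00000000e+00,
         1.00000000e+
[... 1339 characters left out ...]
 30.5], 'confidence': 0.76}
seat top {'xyz': [507.6, 317.5, 9.0], 'confidence': 0.46}
seat top {'xyz': [761.6, 26.2, 0.9], 'confidence': 0.39}
seat scene {'xyz': [516.8, 2.6, 32.4], 'confidence': 0.7}
paddle_top top {'xyz': [552.0, -276.8, 141.1], 'confidence': 0.66}
paddle_top scene {'xyz': [502.3, 316.4, 4.0], 'confidence': 0.54}
clamp top {'xyz': [515.2, 4.3, 4.2], 'confidence': 0.91}
pad_front top {'xyz': [522.7, -50.0, 46.8], 'confidence': 0.64}
tray top {'xyz': [503.6, 313.1, 0.4], 'confidence': 0.96}
tray top {'xyz': [520.6, -48.3, 46.4], 'confidence': 0.56}
walnut_a top {'xyz': [577.9, 306.9, 5.3], 'confidence': 0.58}
walnut_a top {'xyz': [507.1, 313.3, 8.3], 'confidence': 0.46}
0.65
```

View pics/scene0.png

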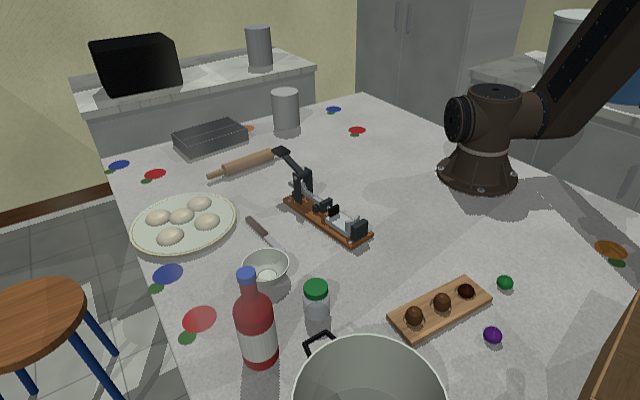

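View pics/top0.png

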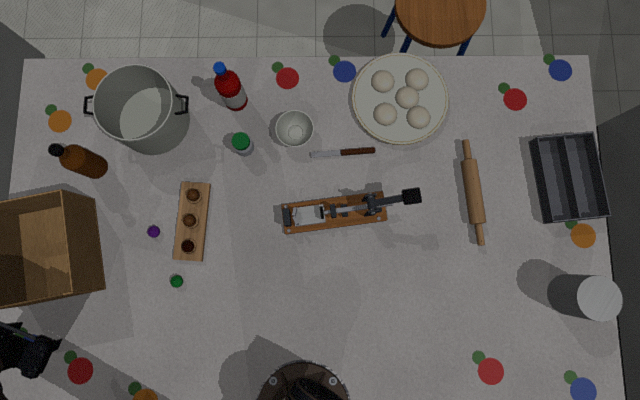

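View pics/wrist0.png

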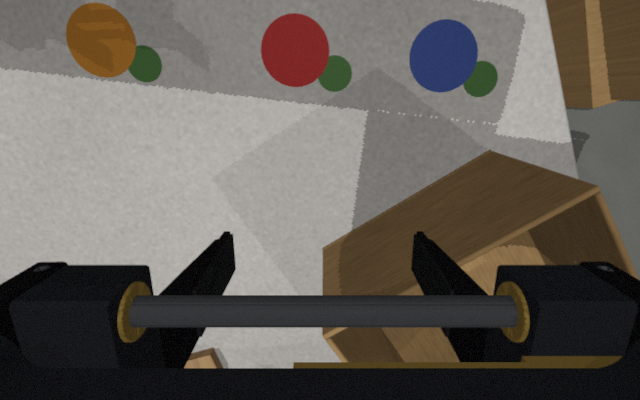

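The chestnut is the dark nut at top (187,246), in the pocket nearest the robot. The walnuts are at (190,220) and (193,195), and the look-alikes are purple (153,231) and green (177,281). The clamp has its anvil at (287,215) and its paddle at (412,196). Next I'll refine these positions by triangulating between the top and scene cameras.

```bash
cat > h.py <<'E'
from cell import env
import numpy as np, cv2
def proj(c,p):
    m=env.camera_model(c);q=m["view"]@np.append(p,1.0)
    return np.array([m["fx"]*q[0]/q[2]+m["cx"],m["fy"]*q[1]/q[2]+m["cy"]])
def atz(c,u,v,z):
    m=env.camera_model(c);R=m["view"][:3,:3];t=m["view"][:3,3]
    o=-R.T@t;d=R.T@np.array([(u-m["cx"])/m["fx"],(v-m["cy"])/m["fy"],1]);
    return o+d*(z-o[2])/d[2]
E
python3 - <<'E'
from h import *
for c in ["top","scene"]:
    L={}
    for k in range(3):
        im=env.read_camera(c)
        for th in ["chestnut","seat","clamp","anvil","paddle_top","lever","pad_front","tray","walnut_a"]:
            for r in env.landmark_of(th,c):
                if r["confidence"]>.5: L.setdefault(th,[]).append(np.round(r["xyz"],0).tolist()+[r["confidence"]])
    for k in L: print(c,k,L[k])
    for r in env.masks_of("chestnut",c):
        ys,xs=np.nonzero(r["region"]);print("mask",c,r["confidence"],xs.mean(),ys.mean(),len(xs),atz(c,xs.mean(),ys.mean(),22))
    for th in ["lever","clamp","tray"]:
      for r in env.masks_of(th,c)[:1]:
        ys,xs=np.nonzero(r["region"]);print(th,c,r["confidence"],xs.min(),xs.max(),ys.min(),ys.max(),cv2.minAreaRect(np.c_[xs,ys].astype(np.float32)))
im=env.read_camera("top");cv2.imwrite("pics/top1.png",cv2.resize(im[170:245,260:440],None,fx=4.4,fy=4.4,interpolation=cv2.INTER_CUBIC)[:,:,::-1])
im=env.read_camera("scene");cv2.imwrite("pics/sc1.png",cv2.resize(im[140:250,260:390],None,fx=5,fy=5,interpolation=cv2.INTER_CUBIC)[:,:,::-1])
print(env.state()["t"])
E
```

```text
top chestnut [[433.0, 320.0, 6.0, 0.55], [471.0, 419.0, 2.0, 0.66], [515.0, 4.0, 31.0, 0.58], [334.0, 346.0, 2.0, 0.56], [336.0, 348.0, 2.0, 0.58], [578.0, -468.0, -2.0, 0.58], [432.0, 319.0, 7.0, 0.53]]
top seat [[514.0, 1.0, 32.0, 0.86], [516.0, 5.0, 30.0, 0.76], [516.0, 4.0, 29.0, 0.91]]
top clamp [[513.0, 1.0, 3.0, 0.67], [515.0, 6.0, 5.0, 0.61], [514.0, 4.0, 3.0, 0.86], [504.0, 318.0, 8.0, 0.54]]
top anvil [[516.0, 2.0, 2.0, 0.63], [518.0, 1.0, 1.0, 0.61], [716.0, 172.0, 3.0, 0.6]]
top paddle_top [[553.0, -280.0, 139.0, 0.82], [554.0, -274.0, 139.0, 0.96], [506.0, 319.0, 6.0, 0.64], [551.0, -279.0, 140.0, 0.97]]
top lever [[536.0, -177.0, 99.0, 0.74], [539.0, -181.0, 97.0, 0.56], [538.0, -176.0, 100.0, 0.57]]
top tray [[501.0, 311.0, 2.0, 0.96], [501.0, 315.0, 2.0, 0.62], [502.0, 311.0, 0.0, 0.74]]
top walnut_a [[502.0, 318.0, 8.0, 0.71], [504.0, 319.0, 11.0, 0.71], [574.0, 308.0, 5.0, 0.7]]
top pad_front [[519.0, -50.0, 46.0, 0.53], [522.0, -49.0, 45.0, 0.57]]
mask top 0.63 186.99019607843138 245.5686274509804 102 [434.29342603 317.53541502  22.        ]
mask top 0.46 153.15151
[... 1615 characters left out ...]

mask scene 0.82 491.78545454545457 335.1636363636364 275 [484.05207228 424.1965648   22.        ]
mask scene 0.75 465.7096774193548 290.4884792626728 217 [436.21551191 322.58112602  22.        ]
mask scene 0.51 504.54285714285714 282.4342857142857 175 [349.08779291 354.47354382  22.        ]
lever scene 0.72 271 307 146 190 ((292.2261047363281, 165.4788360595703), (52.63044738769531, 14.737366676330566), 50.9644889831543)
clamp scene 0.57 271 373 147 250 ((313.92242431640625, 201.40182495117188), (134.00027465820312, 42.582218170166016), 42.2208366394043)
tray scene 0.89 386 492 275 347 ((438.81536865234375, 307.6769714355469), (42.17180252075195, 102.94882202148438), 60.2551155090332)
4.15
```

```bash
python3 -m pendant '[0,0,0,-0.041,-1, 0,0,0,-0.041,-1, -0.0733,-0.0746,0,0,-1, -0.0733,-0.0746,0,0,-1, -0.0733,-0.0746,0,0,-1, -0.0733,-0.0746,0,0,-1, -0.0733,-0.0746,0,0,-1, -0.0733,-0.0746,0,0,-1, -0.0733,-0.0746,0,0,-1, -0.0733,-0.0746,0,0,-1]'; python3 -m pendant '[0,0,0,0,-1,0,0,0,0,-1]'
python3 - <<'E'
from h import *
from scipy.spatial.transform import Rotation as Ro
s=env.state();print(s["eef_pos"],s["tcp_rot"])
im=env.read_camera("wrist");cv2.imwrite("pics/w2.png",im[:,:,::-1])
m=env.camera_model("wrist");R=Ro.from_euler("xyz",s["tcp_rot"]).as_matrix()
for r in env.masks_of("chestnut","wrist"):
    ys,xs=np.nonzero(r["region"]);u,v=xs.mean(),ys.mean()
    T=m["tool_from_camera"];d=R@T[:3,:3]@np.array([(u-m["cx"])/m["fx"],(v-m["cy"])/m["fy"],1]);o=s["eef_pos"]+R@T[:3,3]
    print(r["confidence"],u,v,len(xs),o+d*(22-o[2])/d[2])
for r in env.landmark_of("chestnut","wrist"):print(r)
for r in env.landmark_of("tray","wrist"):print(r)
E
```

```text
t: 5.4
eef_pos: [433.0, 318.2, 214.8]
tcp_rot: [3.141, 0.0, 3.029]
ft_force: [-0.4, 0.4, 0.4]
opening: 0.999
t: 5.65
eef_pos: [432.0, 319.5, 214.6]
tcp_rot: [3.141, -0.0, 3.029]
ft_force: [0.5, -0.2, -0.3]
opening: 1.001
[432.01611454 319.51214394 214.64434337] [ 3.14140616e+00 -1.74916749e-04  3.02896158e+00]
0.94 339.4306651634724 76.06651634723788 887 [335.28512294 345.07722495  22.        ]
0.89 415.1657303370786 196.8806179775281 712 [467.63350546 414.18007116  22.        ]
0.59 326.03041362530416 235.6800486618005 822 [501.70371752 313.25085554  22.        ]
{'xyz': [467.5, 418.6, 0.0], 'confidence': 0.84}
{'xyz': [432.1, 317.6, 9.6], 'confidence': 0.61}
{'xyz': [337.0, 347.5, 2.5], 'confidence': 0.61}
{'xyz': [506.6, 314.4, 1.5], 'confidence': 0.91}
```

View pics/w2.png

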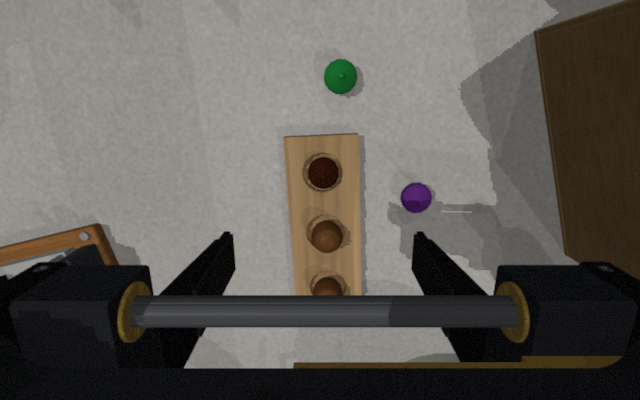

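```bash
cat >> h.py <<'E'
from scipy.spatial.transform import Rotation as Ro
def wz(s,u,v,z):
    m=env.camera_model("wrist");R=Ro.from_euler("xyz",s["tcp_rot"]).as_matrix();T=m["tool_from_camera"]
    d=R@T[:3,:3]@np.array([(u-m["cx"])/m["fx"],(v-m["cy"])/m["fy"],1]);o=s["eef_pos"]+R@T[:3,3]
    return o+d*(z-o[2])/d[2]
E
python3 - <<'E'
from h import *
s=env.state()
print(wz(s,323,172.5,22),wz(s,323,172,14),wz(s,323,172,30))
E
```

```text
[429.25699886 318.55471649  22.        ] [430.42990831 318.41338037  14.        ] [427.00792715 318.81691617  30.        ]
```

```bash
python3 -m pendant '[0.0025,-0.002,0.08,0,-1, 0,0,0.08,0,-1, 0,0,0.08,0,-1, 0,0,0.08,0,-1, 0,0,0.08,0,-1, 0,0,0.06,0,-1, 0,0,0.03,0,-1, 0,0,0,0,-1, 0,0,0,0,-1]'
python3 - <<'E'
from h import *
im=env.read_camera("wrist");cv2.imwrite("pics/w3.png",im[:,:,::-1]);print(env.state())
im=env.read_camera("scene");cv2.imwrite("pics/s3.png",cv2.resize(im[230:350,370:530],None,fx=4.5,fy=4.5)[:,:,::-1])
E
```

```text
t: 6.98
eef_pos: [431.4, 319.0, 19.5]
tcp_rot: [3.141, 0.001, 3.03]
ft_force: [-0.2, -0.6, 0.1]
opening: 1.0
{'t': 7.025, 'joints': array([ 5.13393634e-01,  6.48249020e-01,  1.94410097e+00,  1.04783938e-04,
        5.47695288e-01, -9.45524194e-01]), 'qvel': array([-7.69707194e-04, -2.79542577e-03,  1.77593464e-03,  5.78565523e-05,
       -2.63552950e-03, -5.06607363e-04]), 'tau': array([ 5.32967120e-02, -5.80283475e+01, -1.31740227e+01,  1.08000691e-02,
        9.19585652e-02,  9.40023456e-04]), 'eef_pos': array([431.49909688, 318.95896268,  19.54723791]), 'tcp_rot': array([3.14064260e+00, 1.22259685e-03, 3.02962416e+00]), 'ft_force': array([-0.66224975,  0.006258  ,  0.51382725]), 'moment': array([-0.01566727, -0.0268144 , -0.0340109 ]), 'opening': 1.0002265167460056}
```

View pics/w3.png

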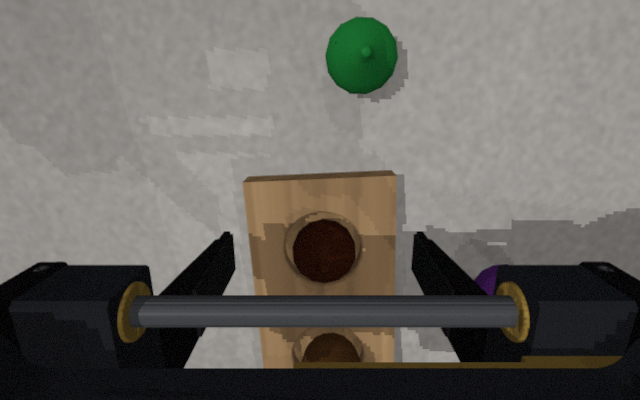

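View pics/s3.png

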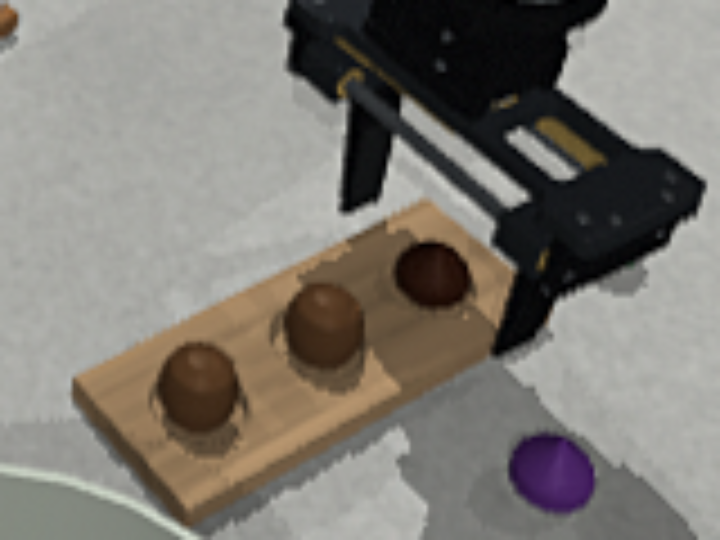

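Wrist view: the chestnut at (324,250) is centred between the fingertips at (232) and (414).

```bash
python3 - <<'E'
from h import *
s=env.state()
for z in (18,22,28): print(wz(s,324,250,z))
E
python3 -m pendant '[0,0,0.005,0,-1, 0,0,0,0,0.2, 0,0,0,0,1, 0,0,0,0,1, 0,0,0,0,1, 0,0,0,0,1, 0,0,0,0,1, 0,0,0,0,1]'
```

```text
[430.07403462 318.10687033  18.        ]
[428.21960299 318.30625893  22.        ]
[425.43795554 318.60534183  28.        ]
t: 8.07
eef_pos: [431.2, 318.6, 16.6]
tcp_rot: [3.142, -0.0, 3.029]
ft_force: [-0.2, 0.6, 0.8]
opening: 0.34
```

```bash
python3 -m pendant '[0,0,-0.02,0,1, 0,0,-0.04,0,1, 0,0,-0.08,0,1, 0,0,-0.08,0,1, 0,0,-0.08,0,1, 0,0,0,0,1, 0,0,0,0,1]'
python3 - <<'E'
from h import *
im=env.read_camera("wrist");cv2.imwrite("pics/w4.png",im[:,:,::-1])
im=env.read_camera("scene");cv2.imwrite("pics/s4.png",cv2.resize(im[190:350,370:530],None,fx=3.7,fy=3.7)[:,:,::-1])
print(env.state()["opening"],env.state()["eef_pos"])
E
```

```text
t: 8.95
eef_pos: [430.9, 318.5, 136.7]
tcp_rot: [3.141, 0.0, 3.029]
ft_force: [0.7, -0.8, -0.3]
opening: 0.341
0.33762414082814696 [430.76017375 318.37791301 135.96416797]
```

View pics/w4.png

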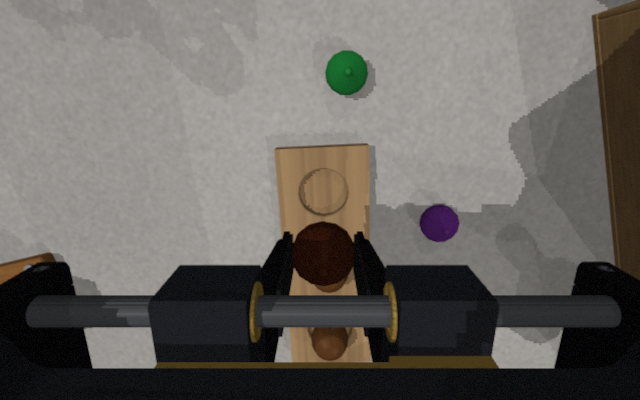

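View pics/s4.png

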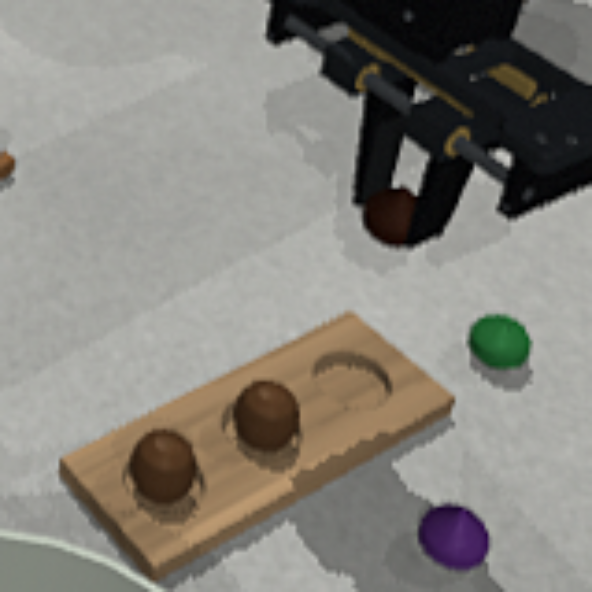

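The chestnut is held upright and its pocket is empty. Now I'll turn to the clamp's axis.

```bash
python3 -m pendant '[0,0,0,0.0529,1, 0,0,0,0.0529,1, 0,0,0,0.0529,1, 0,0,0,0.0529,1, 0,0,0,0.0529,1, 0,0,0,0.0529,1, 0,0,0,0.0529,1, 0,0,0,0.0529,1, 0,0,0,0,1, 0,0,0,0,1]'
python3 - <<'E'
from h import *
s=env.state();R=Ro.from_euler("xyz",s["tcp_rot"]).as_matrix()
print(s["tcp_rot"],s["eef_pos"],R.T@(np.array([516.5,-8.4,120])-s["eef_pos"])/400)
E
```

```text
t: 10.3
eef_pos: [431.0, 318.5, 136.2]
tcp_rot: [-3.141, 0.0, 1.704]
ft_force: [0.7, -1.1, -0.7]
opening: 0.339
[-3.14080119e+00  2.70991036e-04  1.70354350e+00] [431.00613213 318.52817176 136.18254843] [-0.83840809  0.1037078   0.04060151]
```

```bash
python3 -m pendant '[-0.0838,0.0104,0,0,1, -0.0838,0.0104,0,0,1, -0.0838,0.0104,0,0,1, -0.0838,0.0104,0,0,1, -0.0838,0.0104,0,0,1, -0.0838,0.0104,0,0,1, -0.0838,0.0104,0,0,1, -0.0838,0.0104,0,0,1, -0.0838,0.0104,0,0,1, -0.0838,0.0104,0,0,1]'
python3 -m pendant '[0,0,0,0,1,0,0,0,0,1]'
python3 - <<'E'
from h import *
s=env.state()
im=env.read_camera("wrist");cv2.imwrite("pics/w5.png",im[:,:,::-1])
for th in ["seat","anvil","clamp","tray","pad_front"]:
  for r in env.landmark_of(th,"wrist")[:2]: print(th,r)
R=Ro.from_euler("xyz",s["tcp_rot"]).as_matrix()
print(s["tcp_rot"],s["eef_pos"],R.T@(np.array([516.5,-8.4,120])-s["eef_pos"])/400)
im=env.read_camera("top");cv2.imwrite("pics/t5.png",cv2.resize(im[150:260,230:430],None,fx=4,fy=4,interpolation=cv2.INTER_CUBIC)[:,:,::-1])
im=env.read_camera("scene");cv2.imwrite("pics/s5.png",cv2.resize(im[140:260,260:400],None,fx=5,fy=5,interpolation=cv2.INTER_CUBIC)[:,:,::-1])
E
```

```text
t: 11.55
eef_pos: [515.7, -9.6, 136.5]
tcp_rot: [-3.141, -0.0, 1.703]
ft_force: [0.4, 0.2, -0.0]
opening: 0.341
t: 11.8
eef_pos: [515.2, -8.1, 136.4]
tcp_rot: [-3.141, -0.0, 1.701]
ft_force: [0.2, 0.4, 0.3]
opening: 0.337
seat {'xyz': [511.6, 7.2, 30.2], 'confidence': 0.74}
anvil {'xyz': [513.1, 1.9, 1.3], 'confidence': 0.89}
clamp {'xyz': [515.5, 2.3, 4.6], 'confidence': 0.78}
clamp {'xyz': [511.8, 3.6, -0.7], 'confidence': 0.64}
[-3.14110456e+00 -3.39655791e-04  1.70094572e+00] [515.24440834  -8.11805622 136.44718131] [-0.00112025  0.00304102  0.0411161 ]
```

View pics/w5.png

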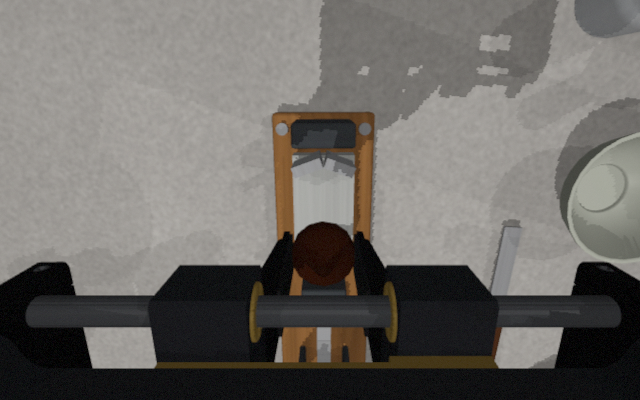

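View pics/s5.png

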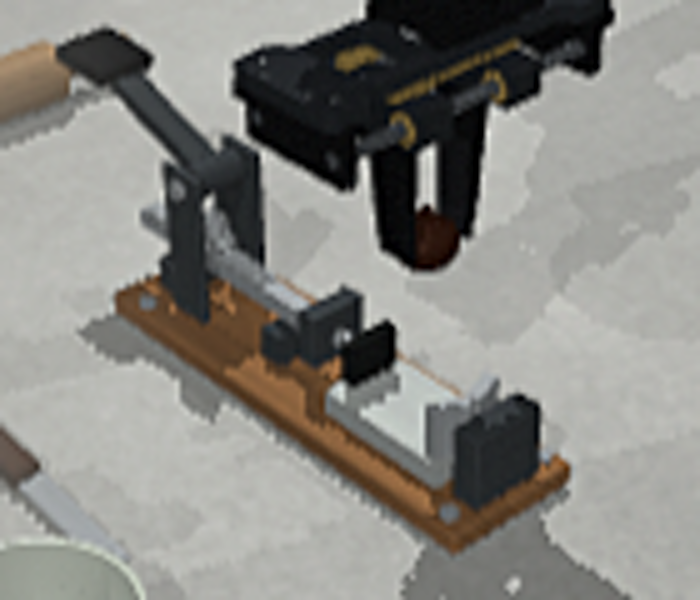

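```bash
python3 - <<'E'
from h import *
s=env.state();R=Ro.from_euler("xyz",s["tcp_rot"]).as_matrix()
for n,u,v,z in [("vertex top",323,165,60),("vleft",292,158,60),("vright",355,156,60),("base far L",273,113,15),("base far R",375,113,15),("nut",323,253,s["eef_pos"][2]+8)]:
    p=wz(s,u,v,z);print(n,p,R.T@(p-s["eef_pos"]))
E
```

```text
vertex top [510.35072071  22.17341218  60.        ] [30.69325164 -1.24379555 76.67855086]
vleft [487.77819649  24.35220168  60.        ] [ 35.77510192 -23.34449156  76.67585027]
vright [532.10310937  31.54967998  60.        ] [37.17541953 21.53914321 76.68186009]
base far L [465.59345101  50.72426661  15.        ] [ 64.79454818 -41.93548638 121.67468794]
base far R [547.86582089  61.38433201  15.        ] [ 64.71708843  41.02458666 121.68567664]
nut [514.11459     -6.21536937 144.67733938] [ 2.05989832 -1.17450012 -8.00006338]
```

The anvil notch is at (323,160) and the chestnut at (323,253), so the lateral alignment is good. I'll move back 2.5 mm and go down.

```bash
python3 -m pendant '[-0.006,0,0.05,0,1, 0,0,0.06,0,1, 0,0,0.05,0,1, 0,0,0.04,0,1, 0,0,0.02,0,1, 0,0,0.012,0,1, 0,0,0,0,1, 0,0,0,0,1]'
python3 - <<'E'
from h import *
s=env.state();print(s["eef_pos"],s["ft_force"])
im=env.read_camera("scene");cv2.imwrite("pics/s6.png",cv2.resize(im[140:260,260:400],None,fx=5,fy=5,interpolation=cv2.INTER_CUBIC)[:,:,::-1])
im=env.read_camera("wrist");cv2.imwrite("pics/w6.png",im[:,:,::-1])
E
```

```text
t: 13.2
eef_pos: [516.1, -10.8, 44.3]
tcp_rot: [3.141, 0.0, 1.7]
ft_force: [0.6, -0.4, -0.3]
opening: 0.337
[516.09999536 -10.83910469  44.27492164] [ 0.60879904 -0.38668848 -0.33281283]
```

View pics/s6.png

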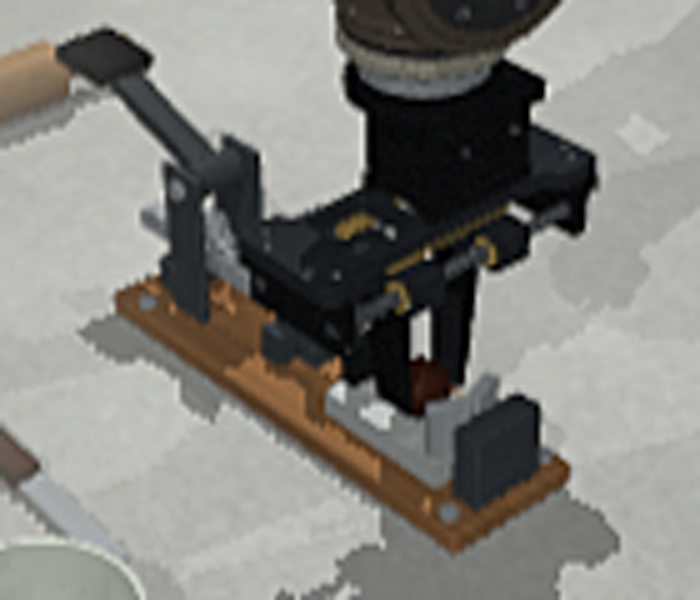

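View pics/w6.png

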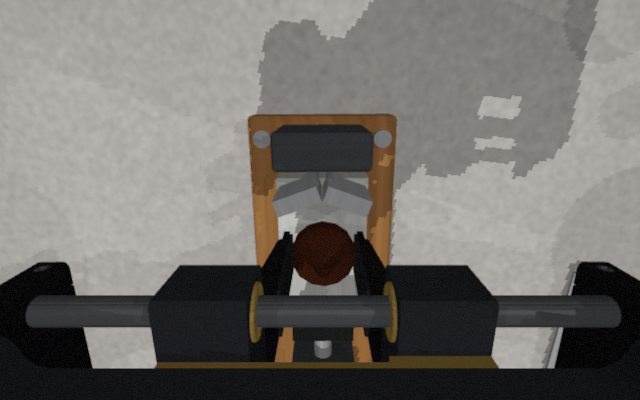

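The chestnut at (323,253) is centred under the V at (322,185), with clearance to the wings. Lowering the last few mm.

```bash
python3 -m pendant '[0,0,0.005,0,1, 0,0,0,0,1, 0,0,0,0,1]'; python3 -m pendant '[0,0,0.003,0,1, 0,0,0,0,1, 0,0,0,0,1]'
```

```text
t: 13.68
eef_pos: [515.9, -10.8, 41.8]
tcp_rot: [3.142, -0.0, 1.7]
ft_force: [-0.7, -0.5, -1.2]
opening: 0.335
t: 14.05
eef_pos: [515.9, -10.8, 40.6]
tcp_rot: [3.141, -0.0, 1.7]
ft_force: [-0.2, -0.2, 0.2]
opening: 0.339
```

```bash
python3 -m pendant '[0,0,0.001,0,1, 0,0,0,0,1]'; python3 -m pendant '[0,0,0,0,0.2, 0,0,0,0,0, 0,0,0,0,-0.2, 0,0,0,0,-0.2, 0,0,0,0,-0.2]'
python3 - <<'E'
from h import *
im=env.read_camera("wrist");cv2.imwrite("pics/w7.png",im[:,:,::-1])
im=env.read_camera("scene");cv2.imwrite("pics/s7.png",cv2.resize(im[140:260,260:400],None,fx=5,fy=5,interpolation=cv2.INTER_CUBIC)[:,:,::-1])
E
```

```text
t: 14.3
eef_pos: [515.9, -10.8, 40.6]
tcp_rot: [3.141, 0.0, 1.7]
ft_force: [-1.2, 0.1, 6.0]
opening: 0.34
t: 14.92
eef_pos: [515.9, -10.8, 40.2]
tcp_rot: [-3.142, -0.0, 1.7]
ft_force: [0.1, -1.0, -0.9]
opening: 0.603
```

View pics/w7.png

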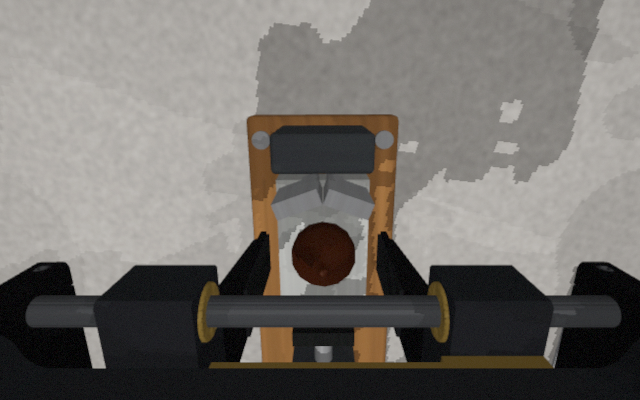

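View pics/s7.png

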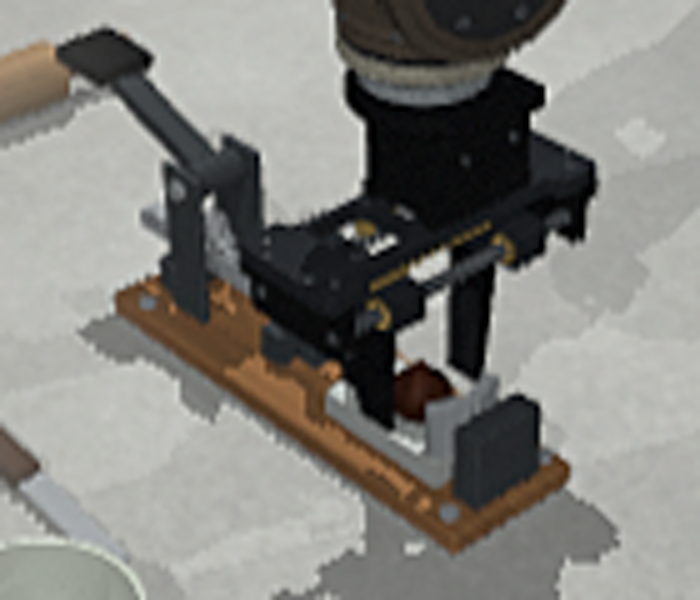

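The chestnut stands upright, released, at (323,253). Next I rise, close the fingers and go over the paddle.

```bash
python3 -m pendant '[0,0,-0.03,0,-0.2, 0,0,-0.09,0,-0.2, 0,0,-0.12,0,-0.2, 0,0,-0.12,0,0.5, 0,0,-0.07,0,1, -0.1,0,0,0,1, -0.1,0,0,0,1, -0.1,0,0,0,1, -0.1,0,0,0,1, -0.1,0,0,0,1]'; python3 -m pendant '[-0.08,0.003,0,0,1, -0.093,0,0,0,1, 0,0,0,0,1, 0,0,0,0,1]'
python3 - <<'E'
from h import *
s=env.state();print(s["eef_pos"],s["ft_force"],s["opening"])
im=env.read_camera("wrist");cv2.imwrite("pics/w8.png",im[:,:,::-1])
im=env.read_camera("top");cv2.imwrite("pics/t8.png",cv2.resize(im[170:250,260:440],None,fx=4.4,fy=4.4,interpolation=cv2.INTER_CUBIC)[:,:,::-1])
for th in ["chestnut","pad_front"]:
  for r in env.landmark_of(th,"top")[:4]: print(th,r)
im=env.read_camera("scene");cv2.imwrite("pics/s8.png",cv2.resize(im[110:250,250:390],None,fx=4.2,fy=4.2,interpolation=cv2.INTER_CUBIC)[:,:,::-1])
for th in ["chestnut","pad_front","paddle_top"]:
  for r in env.landmark_of(th,"scene")[:4]: print(th,r)
E
```

```text
t: 16.27
eef_pos: [541.5, -210.4, 213.2]
tcp_rot: [3.141, 0.0, 1.7]
ft_force: [0.7, -0.0, -0.0]
opening: 0.006
t: 16.77
eef_pos: [551.4, -277.0, 212.6]
tcp_rot: [3.142, -0.0, 1.7]
ft_force: [-0.4, 0.6, -0.0]
opening: 0.007
[ 551.41322573 -277.03365849  212.60594051] [-0.43027809  0.61234735 -0.00402076] 0.0068841239638363135
chestnut {'xyz': [468.9, 422.6, 3.3], 'confidence': 0.69}
chestnut {'xyz': [337.6, 349.5, -0.4], 'confidence': 0.54}
chestnut {'xyz': [517.8, -10.2, 33.6], 'confidence': 0.51}
chestnut {'xyz': [337.0, 348.7, -0.3], 'confidence': 0.71}
chestnut {'xyz': [475.0, 418.3, -2.3], 'confidence': 0.58}
chestnut {'xyz': [516.5, -13.4, 30.6], 'confidence': 0.52}
chestnut {'xyz': [517.5, 2.4, -3.2], 'confidence': 0.31}
pad_front {'xyz': [516.6, -49.0, 42.7], 'confidence': 0.63}
paddle_top {'xyz': [551.1, -275.5, 143.1], 'confidence': 0.77}
paddle_top {'xyz': [516.0, 0.5, 29.7], 'confidence': 0.5}
```

View pics/s8.png

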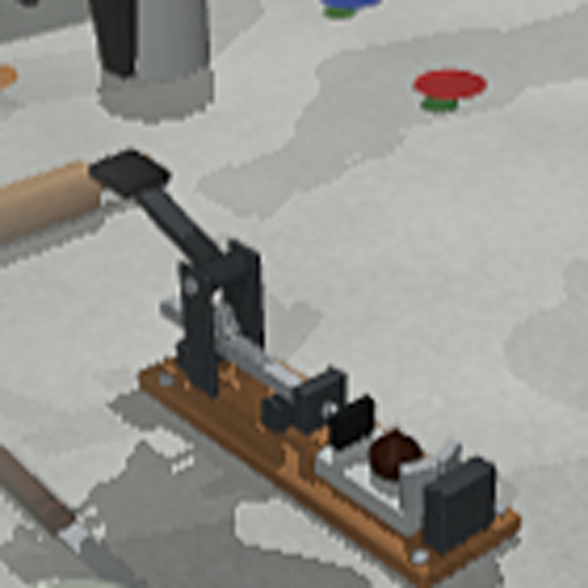

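View pics/w8.png

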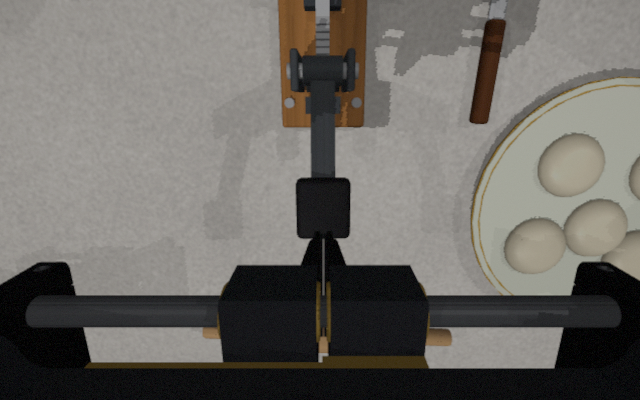

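View pics/t8.png

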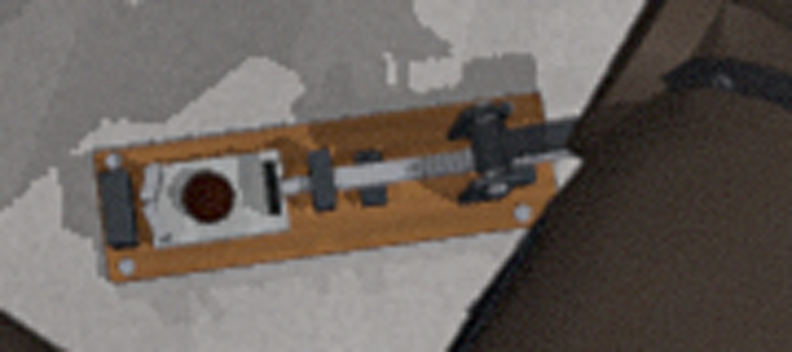

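```bash
python3 - <<'E'
from h import *
s=env.state();print(wz(s,323,208,142))
E
python3 -m pendant '[0,0,0.06,0,1, 0,0,0.06,0,1, 0,0,0.035,0,1, 0,0,0,0,1, 0,0,0,0,1]'
```

```text
[ 550.4808773  -277.08027938  142.        ]
t: 17.8
eef_pos: [552.1, -277.8, 151.0]
tcp_rot: [3.141, 0.001, 1.7]
ft_force: [-0.1, -0.1, -0.4]
opening: 0.007
```

```bash
python3 -m pendant '[0,0,0.02,0,1, 0,0,0.015,0,1, 0,0,0.015,0,1, 0,0,0.015,0,1]';python3 -m pendant '[0,0,0.02,0,1, 0,0,0.02,0,1, 0,0,0.02,0,1, 0,0,0.02,0,1, 0,0,0.02,0,1, 0,0,0.006,0,1, 0,0,0,0,1]'
python3 - <<'E'
from h import *
im=env.read_camera("scene");cv2.imwrite("pics/s9.png",cv2.resize(im[110:250,250:390],None,fx=4.2,fy=4.2,interpolation=cv2.INTER_CUBIC)[:,:,::-1])
for th in ["chestnut","pad_front","paddle_top"]:
  for r in env.landmark_of(th,"scene")[:4]: print(th,r)
E
```

```text
t: 18.3
eef_pos: [552.0, -278.1, 124.1]
tcp_rot: [3.141, 0.001, 1.7]
ft_force: [0.1, -3.8, 4.6]
opening: 0.004
t: 19.18
eef_pos: [552.9, -279.1, 84.4]
tcp_rot: [3.138, 0.004, 1.7]
ft_force: [-3.3, -6.7, 27.5]
opening: 0.001
chestnut {'xyz': [471.8, 422.9, 0.1], 'confidence': 0.73}
chestnut {'xyz': [517.3, -12.8, 31.3], 'confidence': 0.62}
chestnut {'xyz': [342.1, 349.3, 0.6], 'confidence': 0.45}
pad_front {'xyz': [514.2, -28.6, 42.9], 'confidence': 0.52}
paddle_top {'xyz': [551.9, -282.4, 78.2], 'confidence': 0.66}
```

View pics/s9.png

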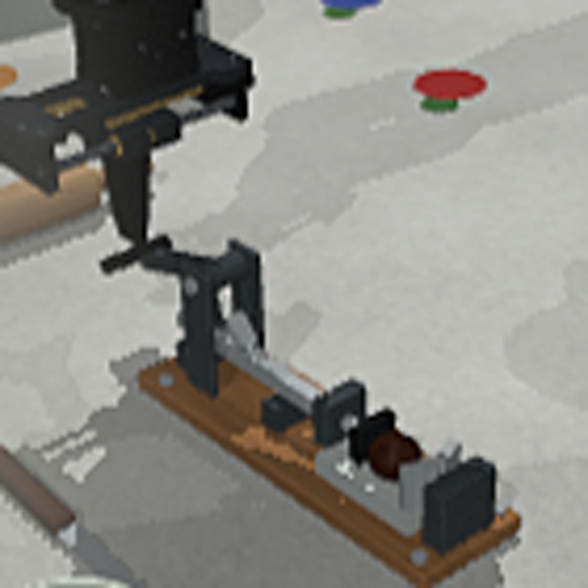

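Full stroke done: the lever reached its stop at z≈84 and the jaw advanced about 20 mm. Next is the return stroke, then the second stroke in steps.

```bash
python3 -m pendant '[0,0,-0.03,0,1, 0,0,-0.045,0,1, 0,0,-0.045,0,1, 0,0,-0.045,0,1, 0,0,-0.005,0,1, 0,0,0,0,1, 0,0,0,0,1]'
python3 - <<'E'
from h import *
im=env.read_camera("scene");cv2.imwrite("pics/s10.png",cv2.resize(im[110:250,250:390],None,fx=4.2,fy=4.2,interpolation=cv2.INTER_CUBIC)[:,:,::-1])
for th in ["chestnut","pad_front","paddle_top"]:
  for r in env.landmark_of(th,"scene")[:4]: print(th,r)
E
python3 -m pendant '[0,0,0.02,0,1, 0,0,0.02,0,1, 0,0,0.02,0,1]'
python3 -m pendant '[0,0,0.02,0,1, 0,0,0.02,0,1, 0,0,0.02,0,1, 0,0,0,0,1]'
```

```text
t: 20.25
eef_pos: [551.4, -277.3, 149.0]
tcp_rot: [-3.141, -0.001, 1.7]
ft_force: [-0.3, 0.0, -1.1]
opening: 0.005
chestnut {'xyz': [340.9, 350.4, -1.4], 'confidence': 0.63}
chestnut {'xyz': [474.6, 422.3, 1.3], 'confidence': 0.54}
chestnut {'xyz': [516.0, -15.2, 32.1], 'confidence': 0.52}
pad_front {'xyz': [515.0, -27.9, 39.4], 'confidence': 0.67}
paddle_top {'xyz': [551.4, -275.7, 142.8], 'confidence': 0.86}
paddle_top {'xyz': [716.0, 171.0, -1.9], 'confidence': 0.21}
t: 20.82
eef_pos: [552.0, -278.2, 125.5]
tcp_rot: [3.141, 0.001, 1.7]
ft_force: [0.5, -3.9, 3.5]
opening: 0.005
t: 21.32
eef_pos: [551.8, -278.0, 101.0]
tcp_rot: [3.141, 0.0, 1.7]
ft_force: [1.8, -5.4, 3.2]
opening: 0.004
```

View pics/s10.png

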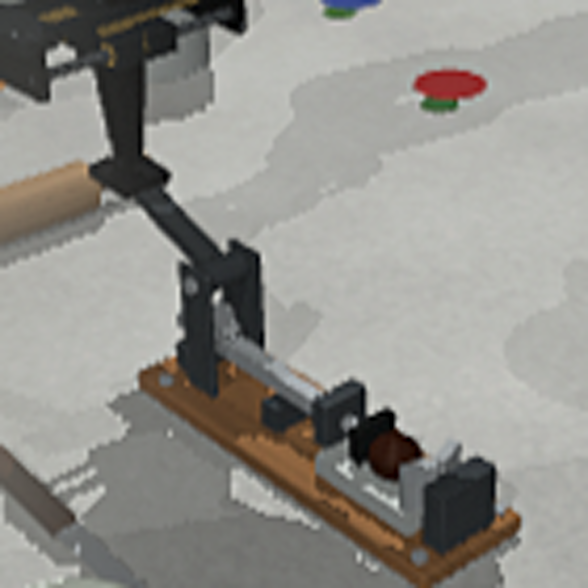

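```bash
python3 -m pendant '[0,0,0.0125,0,1, 0,0,0.0125,0,1, 0,0,0,0,1]';
python3 - <<'E'
from h import *
im=env.read_camera("scene");cv2.imwrite("pics/s11.png",cv2.resize(im[110:250,250:390],None,fx=4.2,fy=4.2,interpolation=cv2.INTER_CUBIC)[:,:,::-1])
for th in ["chestnut","pad_front","sliding_jaw"]:
  for r in env.landmark_of(th,"scene")[:4]: print(th,r)
for k in range(4): 
    print(env.state()["ft_force"]);env.read_camera("top")
E
```

```text
t: 21.7
eef_pos: [551.8, -277.6, 91.3]
tcp_rot: [-3.142, -0.0, 1.7]
ft_force: [1.4, -4.0, 3.5]
opening: 0.001
chestnut {'xyz': [476.6, 420.5, -3.3], 'confidence': 0.75}
chestnut {'xyz': [337.8, 348.2, -0.2], 'confidence': 0.53}
chestnut {'xyz': [514.3, 1.0, 30.5], 'confidence': 0.5}
pad_front {'xyz': [512.9, -17.4, 42.2], 'confidence': 0.39}
[ 1.7770129  -4.66812858  2.88010042]
[ 1.21151401 -4.42400721  3.02611694]
[ 0.37383469 -4.33164175  3.39017092]
[ 1.53932976 -3.47903999  3.35907071]
```

View pics/s11.png

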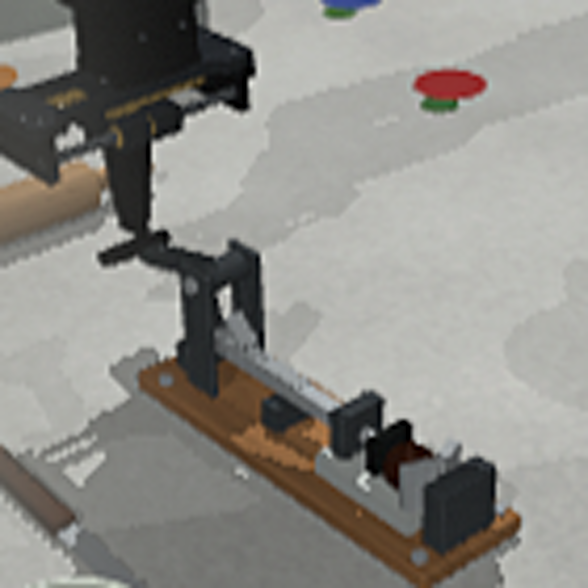

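The chestnut has been pushed to the seat and the pad is about touching it. Lever up, then the third stroke stepwise.

```bash
python3 -m pendant '[0,0,-0.03,0,1, 0,0,-0.04,0,1, 0,0,-0.04,0,1, 0,0,-0.035,0,1, 0,0,0,0,1, 0,0,0,0,1]'
python3 - <<'E'
from h import *
im=env.read_camera("scene");cv2.imwrite("pics/s12.png",cv2.resize(im[190:250,310:390],None,fx=8,fy=8,interpolation=cv2.INTER_CUBIC)[:,:,::-1])
for th in ["chestnut","pad_front","paddle_top"]:
  for r in env.landmark_of(th,"scene")[:4]: print(th,r)
E
python3 -m pendant '[0,0,0.02,0,1, 0,0,0.02,0,1, 0,0,0.01,0,1, 0,0,0,0,1]'
python3 -m pendant '[0,0,0.01,0,1, 0,0,0.01,0,1, 0,0,0,0,1]'
```

```text
t: 22.85
eef_pos: [551.5, -277.5, 149.5]
tcp_rot: [-3.141, -0.001, 1.7]
ft_force: [-0.3, 0.2, -0.4]
opening: 0.006
chestnut {'xyz': [511.7, -13.4, 42.3], 'confidence': 0.7}
chestnut {'xyz': [472.6, 419.6, -3.4], 'confidence': 0.69}
chestnut {'xyz': [515.4, 2.8, 32.8], 'confidence': 0.65}
chestnut {'xyz': [338.3, 348.7, 2.2], 'confidence': 0.47}
pad_front {'xyz': [510.5, -15.0, 42.7], 'confidence': 0.66}
pad_front {'xyz': [761.0, 22.4, -1.1], 'confidence': 0.16}
t: 23.55
eef_pos: [551.7, -277.8, 129.3]
tcp_rot: [-3.142, -0.0, 1.7]
ft_force: [0.4, -1.7, 2.8]
opening: 0.002
t: 23.92
eef_pos: [552.1, -278.2, 121.8]
tcp_rot: [3.141, 0.001, 1.7]
ft_force: [0.1, -3.8, 3.8]
opening: 0.002
```

View pics/s12.png

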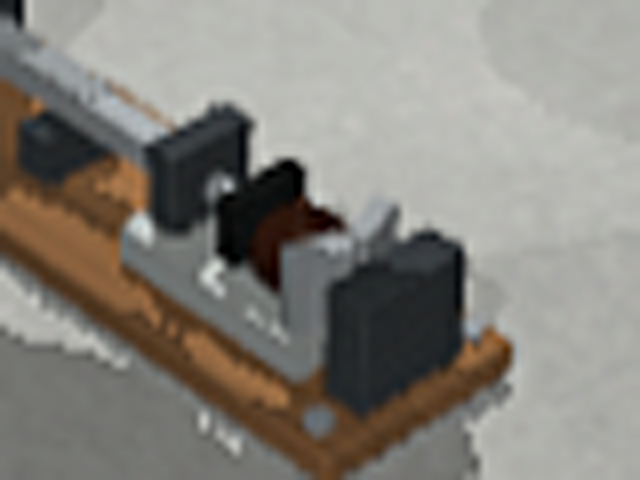

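```bash
cat > m.py <<'E'
from h import *
import sys
n=sys.argv[1]
F=[];P=[]
for k in range(6):
    s=env.state();F.append(s["ft_force"]);P.append(s["eef_pos"]);im=env.read_camera("scene")
g=im
cv2.imwrite(f"pics/{n}.png",cv2.resize(g[190:250,310:390],None,fx=8,fy=8,interpolation=cv2.INTER_CUBIC)[:,:,::-1]);np.save(f"pics/{n}.npy",g)
print(s["t"],np.mean(F,0).round(2),np.mean(P,0).round(2))
E
python3 m.py a0; python3 -m pendant '[0,0,0.01,0,1, 0,0,0.01,0,1, 0,0,0,0,1]'; python3 m.py a1;  python3 -m pendant '[0,0,0.01,0,1, 0,0,0,0,1]'; python3 m.py a2
```

```text
24.175 [ 0.77 -4.95  4.82] [ 552.07 -278.19  121.89]
t: 24.6
eef_pos: [552.4, -278.9, 114.1]
tcp_rot: [3.14, 0.003, 1.7]
ft_force: [0.1, -7.9, 6.2]
opening: 0.006
24.85 [ 0.94 -7.68  6.21] [ 552.35 -278.82  114.24]
t: 25.15
eef_pos: [552.4, -279.1, 110.3]
tcp_rot: [3.14, 0.003, 1.7]
ft_force: [0.8, -10.2, 6.3]
opening: 0.003
25.4 [ 0.66 -9.61  6.84] [ 552.44 -279.1   110.38]
```

View pics/a2.png

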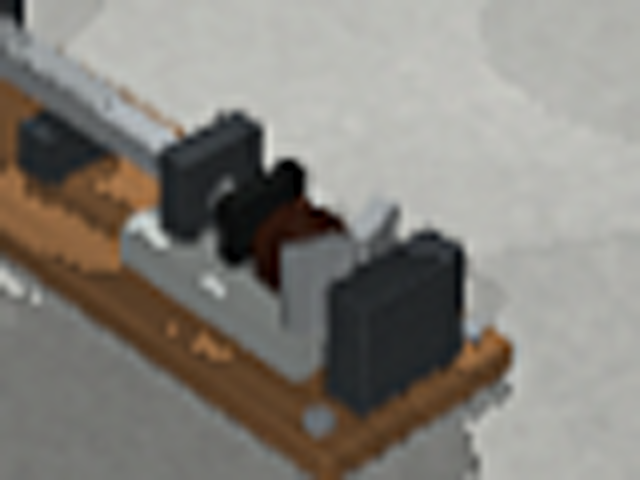

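```bash
python3 -m pendant '[0,0,0.008,0,1, 0,0,0,0,1]'; python3 m.py a3; python3 - <<'E'
from h import *
a=proj("scene",np.array([518.,-40,60]));b=proj("scene",np.array([516.7,-30.1,60]));print((b-a)/10,a)
d=(b-a)/10
s12=cv2.imread("pics/s12.png")
g=[cv2.cvtColor(np.load(f"pics/a{k}.npy"),cv2.COLOR_RGB2GRAY).astype(np.float32) for k in range(4)]
# head patch in full image from a0 located: 8x coords approx (160-250,105-230)
x0,y0,x1,y1=310+150//8,190+100//8,310+215//8,190+235//8
f=6
up=lambda i:cv2.resize(i[180:260,300:400],None,fx=f,fy=f,interpolation=cv2.INTER_CUBIC)
t=up(g[0])[(y0-180)*f:(y1-180)*f,(x0-300)*f:(x1-300)*f]
for k in range(4):
    r=cv2.matchTemplate(up(g[k]),t,cv2.TM_CCOEFF_NORMED);_,v,_,l=cv2.minMaxLoc(r)
    sh=np.array([l[0]/f-(x0-300),l[1]/f-(y0-180)]);print(k,v,sh,"mm",sh@d/(d@d))
E
```

```text
t: 25.7
eef_pos: [552.5, -279.3, 107.2]
tcp_rot: [3.139, 0.003, 1.7]
ft_force: [-0.6, -10.9, 6.7]
opening: 0.002
25.95 [  0.19 -10.69   6.73] [ 552.49 -279.33  107.29]
[0.25721906 0.1649551 ] [336.79196737 207.23379404]
0 0.9999998211860657 [0. 0.] mm 0.0
1 0.9881481528282166 [0.5        0.33333333] mm 1.9662736035581971
2 0.9828661680221558 [0.83333333 0.66666667] mm 3.4734168343149636
3 0.9811385869979858 [1.16666667 0.5       ] mm 4.097236337340886
```

View pics/a3.png

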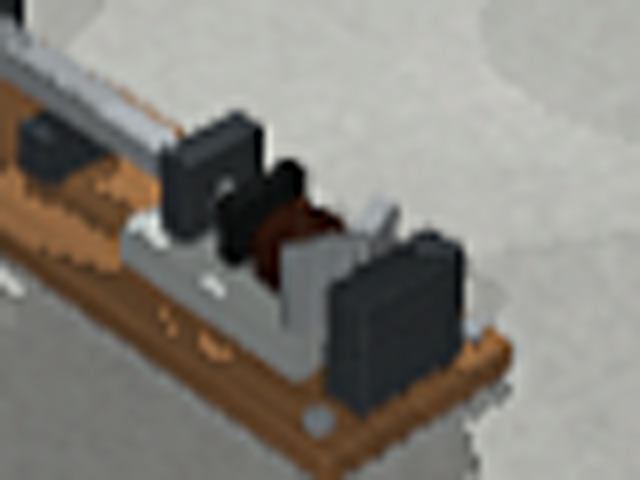

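```bash
python3 - <<'E'
import cv2,numpy as np
d=np.array([.257,.165])*8
A=cv2.imread("pics/s12.png",0).astype(np.float32)
def sh(B,x0,y0,x1,y1):
    t=A[y0:y1,x0:x1];w=B[y0-20:y1+45,x0-20:x1+60]
    r=cv2.matchTemplate(w,t,cv2.TM_CCOEFF_NORMED);_,v,_,l=cv2.minMaxLoc(r);s=np.array([l[0]-20,l[1]-20]);return v.__round__(3),s,(s@d/(d@d)).round(2)
for k in range(4):
    B=cv2.imread(f"pics/a{k}.png",0).astype(np.float32)
    print(k,"head",sh(B,145,95,215,240),"headtop",sh(B,180,90,255,140),"padtop",sh(B,262,150,315,195),"anvil",sh(B,330,225,480,420))
E
```

```text
0 head (0.981, array([2, 2]), np.float64(1.13)) headtop (0.977, array([3, 2]), np.float64(1.48)) padtop (0.997, array([0, 0]), np.float64(0.0)) anvil (0.985, array([0, 0]), np.float64(0.0))
1 head (0.966, array([6, 5]), np.float64(3.17)) headtop (0.983, array([8, 5]), np.float64(3.86)) padtop (0.99, array([1, 1]), np.float64(0.57)) anvil (0.982, array([0, 0]), np.float64(0.0))
2 head (0.959, array([9, 7]), np.float64(4.65)) headtop (0.992, array([10,  7]), np.float64(4.99)) padtop (0.984, array([1, 1]), np.float64(0.57)) anvil (0.98, array([0, 0]), np.float64(0.0))
3 head (0.944, array([11,  7]), np.float64(5.34)) headtop (0.978, array([12,  7]), np.float64(5.68)) padtop (0.981, array([2, 1]), np.float64(0.91)) anvil (0.978, array([0, 0]), np.float64(0.0))
```

Vision puts the pad give at about 5–6 mm and the force balance gives about 10 N. One more small step.

```bash
python3 -m pendant '[0,0,0.004,0,1, 0,0,0.004,0,1, 0,0,0,0,1, 0,0,0,0,1]'; python3 m.py a4; python3 - <<'E'
from h import *
d=np.array([.257,.165])*8
A=cv2.imread("pics/s12.png",0).astype(np.float32)
def sh(B,x0,y0,x1,y1):
    t=A[y0:y1,x0:x1];w=B[y0-20:y1+45,x0-20:x1+60]
    r=cv2.matchTemplate(w,t,cv2.TM_CCOEFF_NORMED);_,v,_,l=cv2.minMaxLoc(r);s=np.array([l[0]-20,l[1]-20]);return (s@d/(d@d)).round(2)
B=cv2.imread("pics/a4.png",0).astype(np.float32)
print("head",sh(B,145,95,215,240),"headtop",sh(B,180,90,255,140),"padtop",sh(B,262,150,315,195))
for th in ["chestnut","pad_front"]:
  for r in env.landmark_of(th,"scene")[:4]: print(th,r)
im=env.read_camera("scene");cv2.imwrite("pics/s13.png",cv2.resize(im[110:250,250:390],None,fx=4.2,fy=4.2,interpolation=cv2.INTER_CUBIC)[:,:,::-1])
E
```

```text
t: 26.5
eef_pos: [552.5, -279.5, 104.2]
tcp_rot: [3.139, 0.004, 1.7]
ft_force: [-0.6, -11.0, 8.0]
opening: 0.004
26.75 [  0.33 -11.44   7.86] [ 552.54 -279.47  104.2 ]
head 6.25 headtop 6.25 padtop 0.91
chestnut {'xyz': [475.4, 422.4, -2.7], 'confidence': 0.78}
chestnut {'xyz': [337.9, 351.9, 2.6], 'confidence': 0.57}
chestnut {'xyz': [516.0, 1.9, 30.5], 'confidence': 0.46}
pad_front {'xyz': [515.7, 1.9, 32.1], 'confidence': 0.69}
pad_front {'xyz': [515.0, -16.9, 41.7], 'confidence': 0.62}
```

View pics/s13.png

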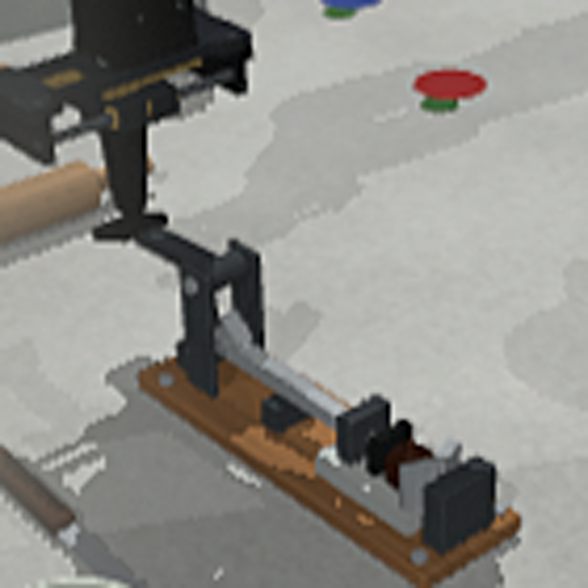

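View pics/a4.png

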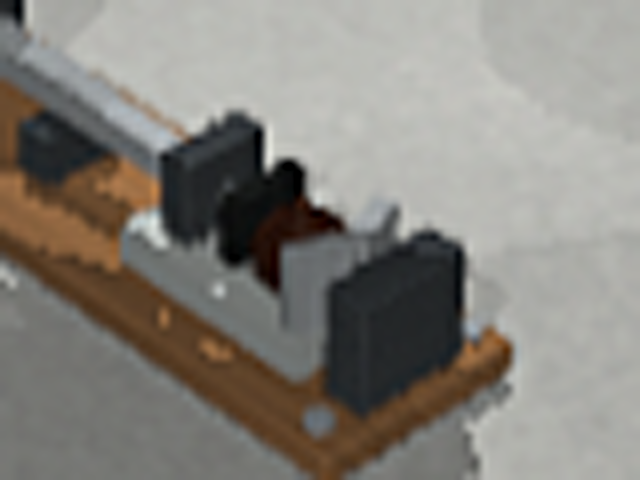

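Both estimates are well inside the window: vision gives 5.5–7 mm and lever force gives about 12–14 N. The chestnut is at the seat and upright. Handing in.

```bash
python3 - <<'E'
from cell import env
print(env.job_done()); s=env.state(); print(s["t"],s["ft_force"],s["eef_pos"])
E
```

```text
the job is handed in; nothing more can be done
None
the job is handed in; nothing more can be done
```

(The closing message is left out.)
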